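# Set the bar gauge and hold its reading loupe up

## Robot

A 6-joint arm with a two-finger parallel gripper is mounted at the origin on the work surface. World frame = base frame: x ahead of the robot, y to its left, z up, the work surface at z = 0. Lengths are in mm, angles in rad, forces in N, time in s.
With the tool pointing down it reaches from about 400 to 925 mm from the base axis. Payload 12.5 kg.
Tool frame: the origin (TCP) lies at the very end of the fingers, on their centre line; the grasp point (between the pads) lies 19 mm behind it; z points along the fingers, y is the direction in which the jaws open and shut (so a half turn about z gives the same grasp; the last joint's range is limited). The gripper opens to 95 mm and grips with 3 to 60 N. Pads are 20 mm wide; open, the fingers measure 119 mm over their backs; the gripper's body (75 mm by 180 mm) begins 59 mm behind the grasp point.
Start: joints at [-1.278, 0.491, 1.559, -0, 1.092, -0.106], TCP at [242.719, -575.964, 214.661] pointing down, gripper open.
Joint ranges: [-3.1, 3.1], [-0.84, 2.19], [0.05, 2.79], [-1.13, 4.28], [0.06, 2.93], [-2.69, 2.69]. Speed limits (rad/s): [2.22, 2.22, 2.79, 3.14, 3.14, 3.14].

## Interface

Orientations are given as a unit quaternion [x, y, z, w].
In Python, from bench import move_ptp, movel, movej, set_gripper, dwell, inverse_kinematics, read_state, camera, PlanningError, sign_off gives the robot as it stands. Calls block until the motion is done:
- move_ptp(position, orientation): joint-space move of the TCP to a pose.
- movel(position, orientation=None, vel=150, stop_force=None): straight line of the TCP; orientation=None keeps the orientation; vel is the mean speed in mm/s. With stop_force (N) it stops when the force on the tool has changed by that much, and returns True; else False.
- movej(angles): joint-space move.
- set_gripper(opening, grip_force=None): opening from 0.0 (shut) to 1.0 (fully open); grip_force is the grip in N (None keeps the last); returns when the fingers have stopped.
- dwell(seconds).
- inverse_kinematics(position, orientation): joint angles nearest the present ones, or None.
- read_state(): the state.
- camera(name): name is "scene" or "top" or "wrist"; returns a dict with "pixels" (480x640x3 uint8, blue, green, red), "camera_matrix" (3x3 intrinsics, pixels), "R" (3x3) and "t" (3): a world point X has camera coordinates R X + t. Camera axes: x right, y down, z forward; pixel columns grow to the right and rows downward; lengths in mm; the calibration is good to about 2 mm. A picture is of the moment at which its call begins. There is no depth.
A pose or a line that the arm cannot do raises PlanningError and nothing moves.
- sign_off(): hands the job in, once; it reports no verdict.
The state is a dict: "clock": time; "joints": joint angles; "joint_vel": joint speeds; "joint_torque": joint torques, N m; "tcp_pos": TCP position; "tool_rot": TCP orientation; "ft_force": force on the tool from outside, world axes, zero at the start; "wrist_torque": the same for the moment, N m; "width": opening from 0.0 (shut) to 1.0 (fully open).
Only numpy, scipy, OpenCV 4.12 (cv2) and the standard library are available. Lean on these libraries where they do the work, as an engineer would, in place of code of your own. Each camera call takes 0.05 s, during which the arm holds its last target.

## Task

Read the thickness of the silver bar on the measuring stand: first push the gauge's top knob down gently until the sprung foot bears on the bar and is pressed in by about half of its 12 mm travel, and take the hand off the knob, where it stays. Then pinch the loupe's grip head so that the button in its side is pressed in, pull the mast straight up past its first stop to the second stop at the top of its travel, and finish while still pinching it and holding it up there. Leave the bar on the anvil and do not disturb the other things on the bench.

Things in the scene. Friction and masses are not known exactly. Their poses are not given: they have to be found in the camera images.
- stand: measuring stand bolted to the bench: grey base plate 150 x 260 x 12 mm; origin at the centre of the base's underside, on the bench. In its frame: the gauge (round steel anvil, diameter 56 mm, top 32 mm above the bench; column behind it at -x, bracket 150 to 180 mm up with a dial on its +x face; quill on the axis x = 0, y = -80 mm) and the telescoping loupe mast (axis x = 0, y = +80 mm; fixed sleeve of diameter 30 mm, top 112 mm above the bench). Its z is up
- quill (a joint): travel of the gauge's vertical quill, m: 0 fully up, grows to 0.056 as it is pushed DOWN; slides stiffly (about 5 N friction less 1.5 N weight) and stays where it is left
- knob_top (a point): centre of the flat top of the quill's dark round knob (diameter 26 mm, 12 mm thick), 250 mm above the bench when quill = 0; the highest point of the gauge, pushed from above with shut fingers
- foot (a joint): how far the sprung foot at the quill's lower end is pressed into the quill, m: 0 free, 0.012 fully in; this is the gauge's reading. Spring 300 N/m with 0.9 N preload (2.7 N at half travel)
- foot_tip (a point): centre of the flat underside of the foot (steel disc, diameter 12 mm), straight below knob_top: 164 mm below it while the foot is free, less the value of foot
- bar_center (a point): centre of the loose silver bar, 18 x 70 x 14 mm, that lies flat on the anvil below the foot, long side roughly along the stand's y; its top is 7 mm above this point
- mast (a joint): extension of the telescoping loupe mast, m: 0 pushed in and locked by its catch; first stop at about 0.045, where the catch clicks in and holds it if the button is not pressed; second stop at 0.090, the end of travel, with NO catch: a return spring and the weight (3 N in all at the bottom, 6 N at the top) pull it back down unless it is held. Slides only while the button is pressed in by more than 4 mm
- grip_head (a point): centre of the mast's black grip head, a block 26 mm (stand's x) x 24 mm (y) x 40 mm high on top of the mast, 132 mm above the bench when mast = 0. Axes as the stand's. A 6 mm wire arm leaves its -y face 10 mm below its centre and leads down, towards +x and -y, to the round loupe (diameter 58 mm, upright, 75 mm in +x, 160 mm in -y and 57 mm below this point) and rises with it. Both x faces are free: pinch across x, from above, with the fingers at this height
- button (a joint): how far the catch button is pressed into the grip head, m: 0 out (6 mm proud of the head's +x face), 0.006 flush; spring about 2.4 N at 0 to 7.2 N flush
- button_face (a point): centre of the round steel button's outer face (diameter 16 mm), on the +x side of the grip head at half its height: 19 mm in +x from grip_head when out
- hammer_mid (a point): bystander: hammer lying beside the stand, 260 mm long; a point at its middle
- mandrel_mid (a point): bystander: tapered steel ring mandrel standing on a round foot, 60 mm wide, 130 mm high; point half-way up
- jar_mid (a point): bystander: small glass jar, diameter 48 mm, 50 mm high; its centre
- block_mid (a point): bystander: flat steel bench block 60 x 60 x 24 mm; its centre
Mind the look-alikes: they are no part of the job. What is meant by the part that bears bar_center is not black or purple, and is the larger of those in its own colour.

How it is judged:
By the outcome, as a careful person would: the job done as asked, in the order asked, and still so for the second after the job is handed in, while the arm keeps its last pose, push and grip.
It also fails if it takes over 48 s, if anything falls off the work surface, if the arm or the gripper's body presses on something with over 40 N, if the wrist force passes 120 N, or if a joint passes its speed limit or range.

## Working session

There is one attempt and no reset: what is moved stays moved. The work goes in short steps, each a Python script; the robot and the scene stay as the last script left them, time stands still between calls to the robot, and variables do not carry over. Pictures are saved under pics/ and viewed, and the job is handed in when it is done.

```bash
ls; mkdir -p pics; python3 - <<'E'
from bench import *
import cv2,numpy as np
for n in ("scene","top","wrist"):
    c=camera(n); cv2.imwrite(f"pics/{n}0.png",c["pixels"]); np.savez(f"pics/{n}0.npz",**c)
    print(n,c["camera_matrix"].round(1).tolist(),c["R"].round(3).tolist(),c["t"].round(1).tolist())
s=read_state();print(s)
E
```

```text
pics
scene [[490.0, 0.0, 317.0], [0.0, 490.0, 243.5], [0.0, 0.0, 1.0]] [[0.699, 0.715, -0.014], [0.44, -0.446, -0.779], [-0.564, 0.538, -0.627]] [-437.1, -126.1, 1165.3]
top [[555.6, 0.0, 318.4], [0.0, 555.6, 240.1], [0.0, 0.0, 1.0]] [[-0.028, -1.0, -0.002], [-0.996, 0.028, -0.084], [0.084, -0.001, -0.997]] [51.0, 604.0, 1161.2]
wrist [[405.3, 0.0, 321.0], [0.0, 405.3, 236.5], [0.0, 0.0, 1.0]] [[0.388, -0.922, -0.001], [-0.887, -0.374, 0.271], [-0.25, -0.104, -0.963]] [-623.2, -29.1, 392.5]
{'clock': 0.15, 'joints': array([-1.27753072e+00,  4.91425967e-01,  1.55930505e+00, -2.35884099e-05,
        1.09169488e+00, -1.05623686e-01]), 'joint_vel': array([ 1.77402934e-03, -1.30418218e-03, -7.83043744e-04,  6.53896100e-05,
        7.00278312e-04,  8.65913202e-04]), 'joint_torque': array([ 2.86895782e-03, -6.12896776e+01, -2.58279401e+01,  6.92505576e-02,
        4.73176735e-02, -6.87267834e-05]), 'tcp_pos': array([ 242.69842236, -575.76494046,  214.19447708]), 'tool_rot': array([ 9.80175595e-01,  1.98130332e-01, -4.94487120e-05, -4.13811028e-04]), 'ft_force': array([ 0.90430791, -0.56161181,  0.55664179]), 'wrist_torque': array([0.02172491, 0.01900417, 0.03928357]), 'width': 1.003269419982302}
```

View pics/scene0.png

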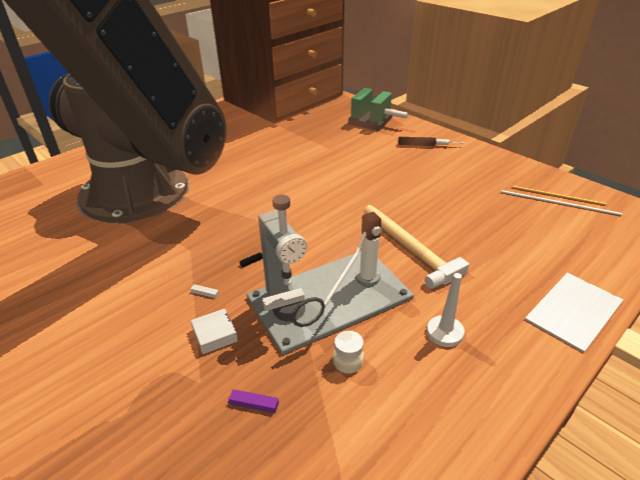

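View pics/top0.png

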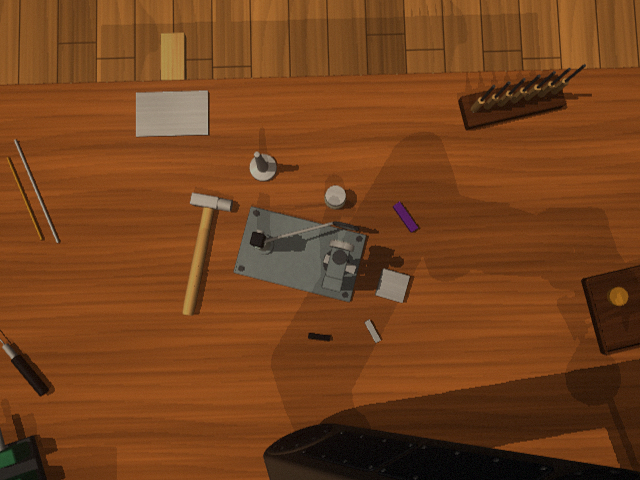

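View pics/wrist0.png

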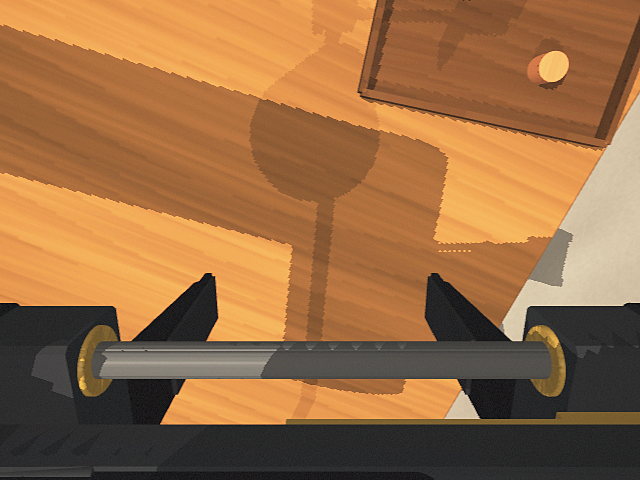

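The scene shows the stand with the gauge at left, about (282,200) at the knob, and the mast at right, about (371,222) at the head. In the top view the base spans (250,208) to (352,300), with the head at (258,240) and the knob at (340,257). Next I zoom in to get accurate pixels.

```bash
python3 - <<'E'
import cv2
a=cv2.imread("pics/top0.png")[195:310,225:380]; cv2.imwrite("pics/topz.png",cv2.convertScaleAbs(cv2.resize(a,None,fx=5,fy=5,interpolation=cv2.INTER_CUBIC),alpha=1.7))
a=cv2.imread("pics/scene0.png")[185:350,235:425]; cv2.imwrite("pics/scenez.png",cv2.resize(a,None,fx=4,fy=3.6,interpolation=cv2.INTER_CUBIC) if 0 else cv2.resize(a,None,fx=3.6,fy=3.6,interpolation=cv2.INTER_CUBIC))
E
```

```text
(no output)
```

View pics/topz.png

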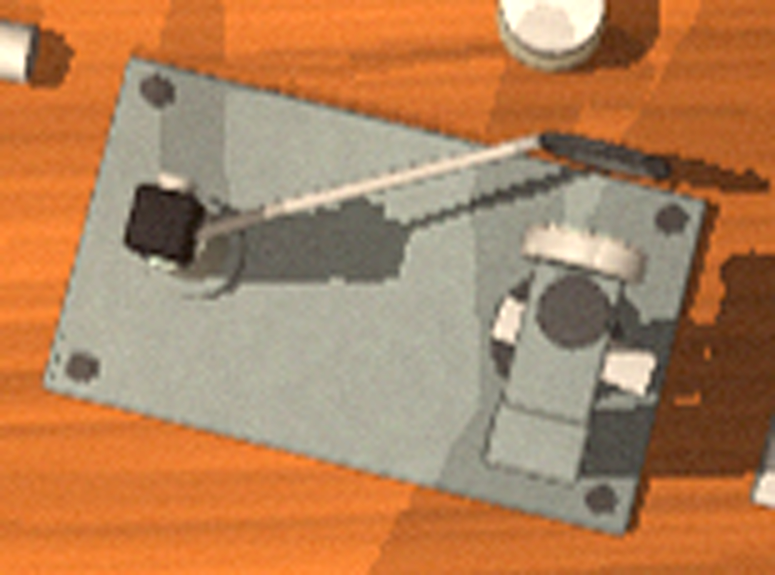

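View pics/scenez.png

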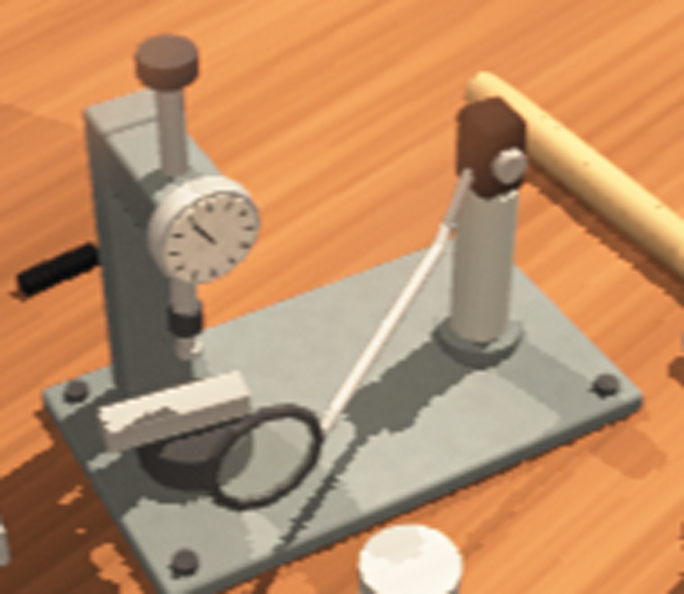

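```bash
cat > h.py <<'E'
import numpy as np,cv2
from scipy.optimize import least_squares
def load(n): return dict(np.load(f"pics/{n}.npz"))
def proj(c,X):
    p=(c["R"]@np.atleast_2d(X).T).T+c["t"]; p=(c["camera_matrix"]@p.T).T; return p[:,:2]/p[:,2:]
def W(p,L):
    x,y,a=p; L=np.atleast_2d(L); c,s=np.cos(a),np.sin(a)
    return np.c_[x+c*L[:,0]-s*L[:,1],y+s*L[:,0]+c*L[:,1],L[:,2]]
E
python3 - <<'E'
from h import *
T=load("top0");S=load("scene0")
L=[[75,130,12],[75,-130,12],[-75,-130,12],[-75,130,12],[0,-80,250],[0,80,152]]
pt=np.array([[131,58],[706,203],[628,533],[45,388],[575,305],[162,217]],float); pt=(pt+.5)/5-.5+[225,195]
Ls=[[-75,-130,12],[75,-130,12],[75,130,12],[0,-80,250]]
ps=np.array([[43,392],[170,583],[640,397],[167,47]],float);ps=(ps+.5)/3.6-.5+[235,185]
fT=lambda p:proj(T,W(p,L))-pt
fS=lambda p:proj(S,W(p,Ls))-ps
for nm,f in (("both",lambda p:np.r_[fT(p).ravel(),fS(p).ravel()]),("top",lambda p:fT(p).ravel()),("scene",lambda p:fS(p).ravel())):
    r=least_squares(f,[600,0,-.2]); print(nm,r.x.round(4)); print(f(r.x).reshape(-1,2).round(1).tolist())
    if nm=="both": p=r.x; np.save("stand.npy",p)
print(W(p,[[0,-80,250],[0,80,132],[19,80,132],[75,-80,75]]).round(1))
# bystanders rough
def ray(c,uv,z):
    d=c["R"].T@np.linalg.inv(c["camera_matrix"])@np.array([*uv,1]); o=-c["R"].T@c["t"]; return (o+d*(z-o[2])/d[2]).round(0)
print("jar",ray(T,(336,192),50),"mandrel top",ray(T,(257,156),130),"hammer head",ray(T,(211,201),25),"block",ray(T,(395,283),24),"blackbar",ray(T,(319,337),10),'whitebar',ray(T,(373,331),8),"hammer end",ray(T,(189,312),20))
# bar corners
E
```

```text
both [ 5.805071e+02  7.437730e+01 -2.711000e-01]
[[-0.4, -1.5], [1.0, -1.8], [0.2, -0.1], [-0.7, -0.3], [0.6, -0.3], [-0.2, 0.0], [-1.7, -1.4], [-0.7, 3.9], [1.5, -2.1], [-0.9, -6.2]]
top [ 5.792604e+02  7.457700e+01 -2.729000e-01]
[[-0.4, -1.0], [0.9, -1.1], [0.0, 0.6], [-0.8, 0.1], [0.5, 0.5], [-0.3, 0.6]]
scene [ 5.827474e+02  7.343700e+01 -2.747000e-01]
[[-1.3, -0.7], [-0.5, 4.9], [2.3, -1.0], [-0.4, -5.5]]
[[559.1  -2.7 250. ]
 [601.9 151.5 132. ]
 [620.2 146.4 132. ]
 [631.3 -22.8  75. ]]
jar [704.  -6.  50.] mandrel top [766. 150. 130.] hammer head [696. 262.  25.] block [ 509. -126.   24.] blackbar [399.  39.  10.] whitebar [409. -77.   8.] hammer end [460. 313.  20.]
```

The knob's scene residual (-6 px) suggests the quill isn't fully up at the start, so I refit with quill free.

```bash
python3 - <<'E'
from h import *
T=load("top0");S=load("scene0")
pt=np.array([[131,58],[706,203],[628,533],[45,388],[575,305],[162,217]],float); pt=(pt+.5)/5-.5+[225,195]
ps=np.array([[43,392],[170,583],[640,397],[167,47],[190,355],[492,108]],float);ps=(ps+.5)/3.6-.5+[235,185]
def f(p):
    q,m=p[3:5]
    L=[[75,130,12],[75,-130,12],[-75,-130,12],[-75,130,12],[0,-80,250-q],[0,80,152+m]]
    Ls=[[-75,-130,12],[75,-130,12],[75,130,12],[0,-80,250-q],[0,-80,86-q],[0,80,152+m]]
    return np.r_[(proj(T,W(p[:3],L))-pt).ravel(),(proj(S,W(p[:3],Ls))-ps-p[5:]).ravel(),p[5:]*1]
r=least_squares(f,[600,0,-.2,0,0,0,0],loss='soft_l1'); print(r.x.round(3)); print(f(r.x).reshape(-1,2).round(1).tolist())
p=r.x[:3];np.save("stand.npy",p)
print(W(p,[[0,-80,250],[0,80,132],[0,-80,39]]).round(1))
E
```

```text
[ 5.79796e+02  7.45930e+01 -2.72000e-01  1.06580e+01  2.20500e+00
 -5.77000e-01 -8.19000e-01]
[[-0.5, -1.2], [0.9, -1.4], [0.1, 0.3], [-0.8, -0.1], [0.2, 0.5], [-0.4, 0.3], [-1.2, -0.9], [-0.3, 4.3], [1.8, -1.5], [-0.1, 0.6], [-0.3, -1.0], [0.1, 0.0], [-0.6, -0.8]]
[[558.3  -2.5 250. ]
 [601.3 151.7 132. ]
 [558.3  -2.5  39. ]]
```

```bash
cat >> h.py <<'E'
P=np.load("stand.npy")
_t=(np.pi/2+P[2])/2
QM=[np.cos(_t),np.sin(_t),0,0]
E
python3 - <<'E'
from bench import *; from h import *
set_gripper(0.0,20)
k=W(P,[0,-80,0])[0]; g=W(P,[0,80,0])[0]
print(inverse_kinematics([k[0],k[1],300],QM),inverse_kinematics([g[0],g[1],113],QM),inverse_kinematics([g[0],g[1],206],QM))
s=read_state();t=s["tcp_pos"]
movel([t[0],t[1],310],vel=200)
move_ptp([k[0],k[1],285],QM)
dwell(.3)
s=read_state();print(s["clock"],s["tcp_pos"],s["ft_force"],s["width"])
c=camera("scene"); cv2.imwrite("pics/s1.png",c["pixels"]); cv2.imwrite("pics/s1z.png",cv2.resize(c["pixels"][100:340,200:440],None,fx=2.5,fy=2.5))
c=camera("wrist"); cv2.imwrite("pics/w1.png",c["pixels"])
E
```

```text
[-1.22731042e-01  3.18052392e-01  1.60486144e+00 -4.44089210e-16
  1.21867882e+00  1.49072312e-01] [ 1.40598717e-01  5.96398460e-01  1.67297851e+00 -4.44089210e-16
  8.72215687e-01  4.12402072e-01] [ 1.40598717e-01  4.92252545e-01  1.58177020e+00 -4.44089210e-16
  1.06756991e+00  4.12402072e-01]
4.925 [558.33164377  -2.78136107 284.98556054] [ 0.34368849  0.59817278 -0.613371  ] 0.007485446909984823
```

View pics/s1z.png

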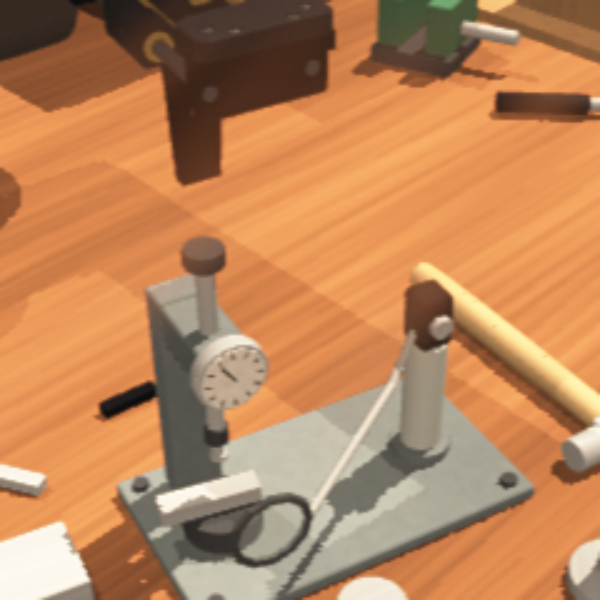

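View pics/w1.png

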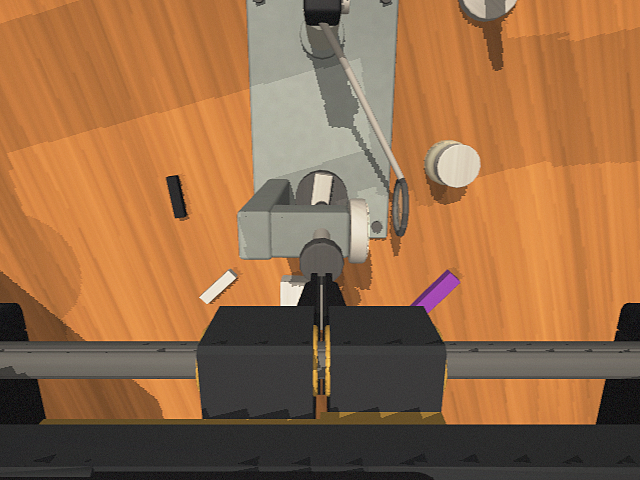

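The fingertips line up with the knob: in the wrist view both sit at column 321, and in the scene zoom the tip at (199,182) is above the knob at (204,245). I'll descend until contact.

```bash
python3 - <<'E'
from bench import *; from h import *
k=W(P,[0,-80,0])[0]
f0=np.mean([read_state()["ft_force"] for _ in range(3)],0)
def st(m):
    s=read_state();print(m,round(s["clock"],2),s["tcp_pos"].round(1),(s["ft_force"]-f0).round(2))
r=movel([k[0],k[1],252],vel=80,stop_force=2.5);st(r)
if not r: r=movel([k[0],k[1],222],vel=20,stop_force=2.5);st(r)
for i in range(3): dwell(.05);st("d")
E
```

```text
False 5.59 [558.5  -2.5 252.1] [0.11 0.81 0.85]
True 6.4 [558.2  -2.5 237.9] [-0.09  0.72  0.75]
d 6.45 [558.1  -2.4 237.9] [-0.97  0.62 -0.02]
d 6.5 [558.1  -2.4 237.9] [-0.83  0.55  0.6 ]
d 6.55 [558.   -2.4 238. ] [-0.83  1.16  0.78]
```

```bash
python3 - <<'E'
from bench import *; from h import *
k=W(P,[0,-80,0])[0]
def st(m):
    F=[]
    for _ in range(6): dwell(.03); s=read_state(); F.append(s["ft_force"])
    print(m,round(s["clock"],2),s["tcp_pos"].round(2),np.mean(F,0).round(2))
for z in (230,218,212,208):
    r=movel([k[0],k[1],z],vel=20,stop_force=10);st((z,r))
    if r: break
E
```

```text
(230, False) 7.31 [558.37  -2.49 229.93] [ 0.17  0.12 -0.23]
(218, False) 8.26 [558.26  -2.49 217.89] [-0.17  0.27  0.16]
(212, False) 8.91 [558.3   -2.49 211.9 ] [-0.03 -0.13 -0.04]
(208, False) 9.46 [558.29  -2.48 207.86] [0.58 0.1  0.37]
```

```bash
python3 - <<'E'
from bench import *; from h import *
c=camera("scene"); cv2.imwrite("pics/s2z.png",cv2.resize(c["pixels"][130:340,220:430],None,fx=2.8,fy=2.8,interpolation=cv2.INTER_CUBIC))
E
```

```text
(no output)
```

View pics/s2z.png

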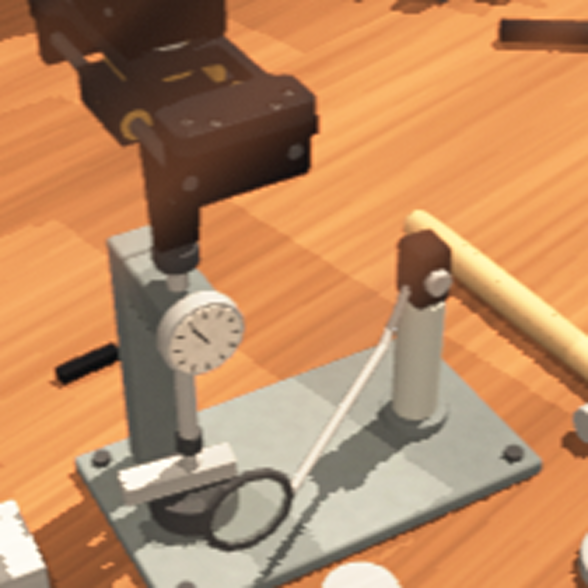

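The fingers sit on the knob and the foot is on the bar at zoom (190,455). Next I push the last 4 mm to knob height 204, which is half travel, then back off.

```bash
python3 - <<'E'
from bench import *; from h import *
k=W(P,[0,-80,0])[0]
r=movel([k[0],k[1],204.1],vel=15,stop_force=11);dwell(.2);s=read_state();print(r,s["clock"],s["tcp_pos"].round(2),s["ft_force"].round(2))
movel([k[0],k[1],300],vel=120)
c=camera("scene"); cv2.imwrite("pics/s3.png",c["pixels"]); np.savez("pics/s3.npz",**c); cv2.imwrite("pics/s3z.png",cv2.resize(c["pixels"][190:330,235:425],None,fx=4,fy=4,interpolation=cv2.INTER_CUBIC))
c=camera("wrist"); cv2.imwrite("pics/w3.png",c["pixels"]);np.savez("pics/w3.npz",**c)
print(read_state()["clock"])
E
```

```text
False 10.1167 [558.27  -2.47 204.21] [-1.4   0.27  4.42]
11.1667
```

View pics/s3z.png

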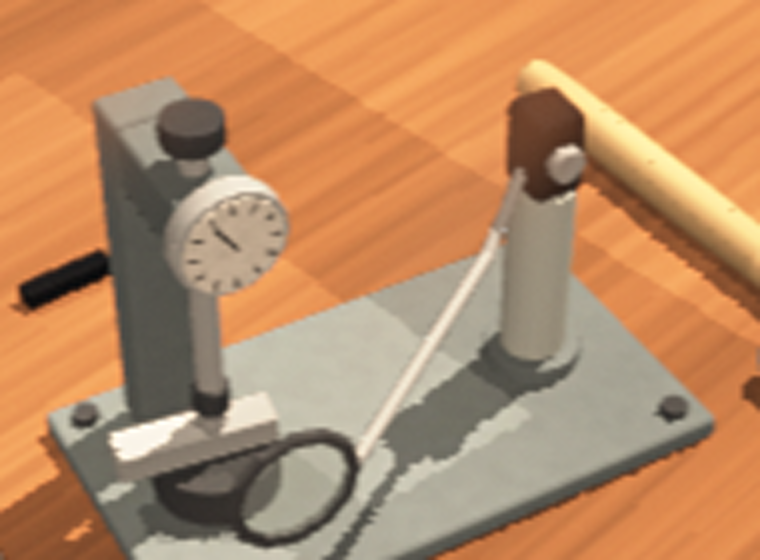

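The foot is pressed into the bar, with the foot collar at zoom (210,398) and the knob at (192,114). The bar is still on the anvil. Next I open the gripper and hover over the mast to check alignment.

```bash
python3 - <<'E'
from bench import *; from h import *
S=load("s3"); a=proj(S,W(P,[[0,-80,z] for z in (238,210,206,204,202)])); print("knob v pred",a.round(1).tolist(),"meas 283,218.4")
g=W(P,[0,80,0])[0]
move_ptp([g[0],g[1],300],QM); set_gripper(0.75)
movel([g[0],g[1],215],vel=120)
dwell(.2)
s=read_state();print(s["clock"],s["tcp_pos"],s["width"])
c=camera("wrist"); np.savez("pics/w4.npz",**c)
im=c["pixels"].copy()
q=proj(c,W(P,[[13,92,152],[13,68,152],[-13,68,152],[-13,92,152],[0,80,152]]))
print(q.round(1).tolist()); cv2.imwrite("pics/w4raw.png",im)
cv2.polylines(im,[q[:4].round().astype(int)],True,(0,255,0),1); cv2.imwrite("pics/w4.png",im)
c=camera("scene"); cv2.imwrite("pics/s4.png",c["pixels"])
c=camera("top"); cv2.imwrite("pics/t4.png",c["pixels"])
E
```

```text
knob v pred [[280.4, 198.3], [281.6, 214.3], [281.7, 216.5], [281.8, 217.6], [281.9, 218.7]] meas 283,218.4
14.1417 [601.48386539 151.69657539 215.72862445] 0.748789656853763
[[341.6, 237.2], [341.1, 274.6], [299.0, 274.6], [298.4, 237.2], [320.0, 256.2]]
```

View pics/w4.png

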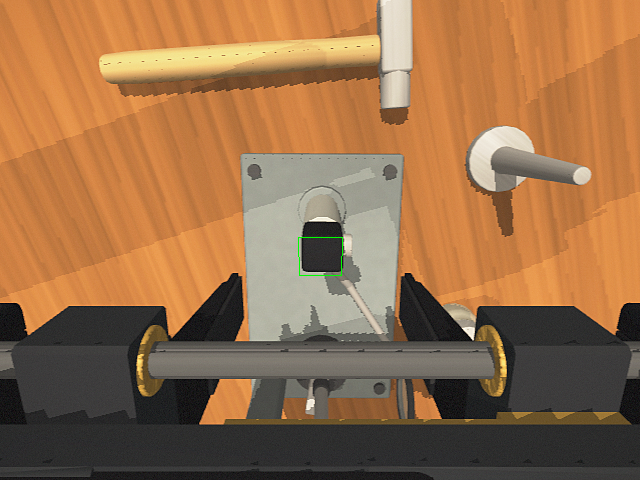

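View pics/s4.png

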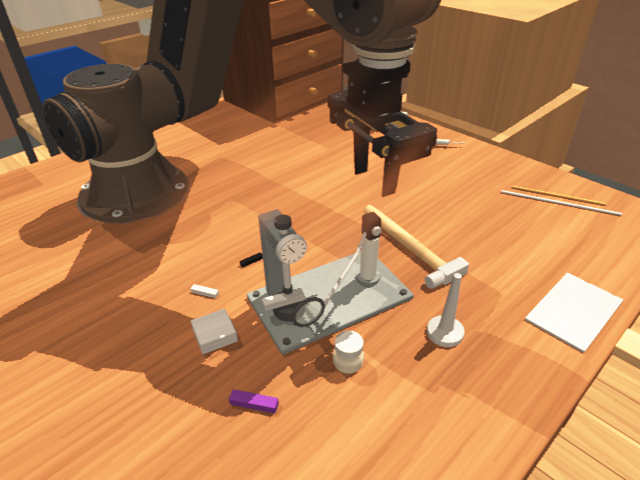

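The head's top face in the wrist image spans columns 302–343 (centre about 322, predicted 320), so it sits about 1 mm towards +x and +y of my estimate. I shift by that, descend and pinch.

```bash
python3 - <<'E'
from bench import *; from h import *
g=W(P,[1,81,0])[0]
r=movel([g[0],g[1],116],vel=80,stop_force=8)
s=read_state();print(r,s["clock"],s["tcp_pos"].round(2),s["ft_force"].round(2))
if not r:
    set_gripper(0.0,30); dwell(.3)
    s=read_state();print(s["clock"],s["tcp_pos"].round(2),s["ft_force"].round(2),s["width"],s["width"]*95)
c=camera("scene"); cv2.imwrite("pics/s5z.png",cv2.resize(c["pixels"][130:340,220:430],None,fx=2.8,fy=2.8,interpolation=cv2.INTER_CUBIC))
E
```

```text
False 15.6833 [602.74 152.4  116.53] [-0.69 -0.52  0.66]
16.775 [602.4  152.39 116.01] [-0.68  1.33  1.24] 0.2668630450538632 25.351989280117007
```

View pics/s5z.png

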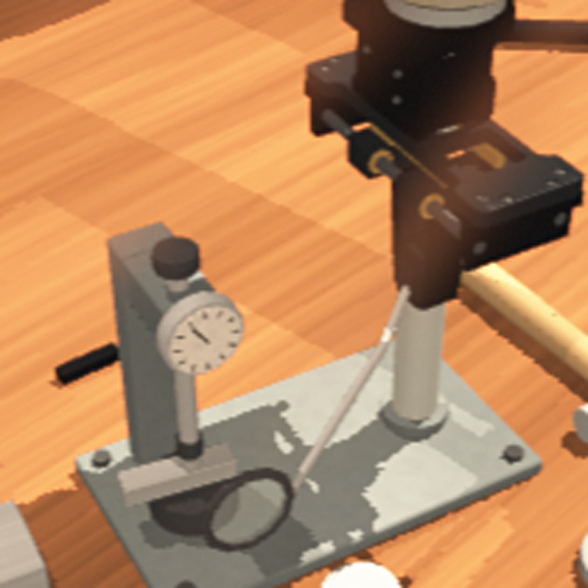

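Jaw width is 25.4 mm against a 26 mm head, so the button is flush. Now I pull straight up.

```bash
python3 - <<'E'
from bench import *; from h import *
s=read_state();x,y,z0=s["tcp_pos"]
def st(m):
    F=[]
    for _ in range(5): dwell(.03); s=read_state(); F.append(s["ft_force"])
    print(m,round(s["clock"],2),s["tcp_pos"].round(2),np.mean(F,0).round(2),round(s["width"]*95,2));return s
x,y=W(P,[1,81,0])[0][:2]
r=movel([x,y,116+20],vel=40,stop_force=15);st(r)
if not r:
    r=movel([x,y,116+84],vel=60,stop_force=15);st(r)
    if not r: r=movel([x,y,116+94],vel=20,stop_force=8);st(r)
dwell(.5);st('end')
c=camera("scene"); cv2.imwrite("pics/s6z.png",cv2.resize(c["pixels"][130:340,220:430],None,fx=2.8,fy=2.8,interpolation=cv2.INTER_CUBIC));np.savez("pics/s6.npz",**c)
c=camera("wrist"); cv2.imwrite("pics/w6.png",c["pixels"]);
E
```

```text
False 17.64 [602.39 152.38 135.74] [-0.11  1.9  -3.64] 25.75
False 19.02 [602.4  152.37 199.67] [-1.58  2.68 -5.66] 26.17
True 19.58 [602.33 152.43 204.91] [ 5.34 -0.26 -5.94] 25.52
end 20.25 [602.32 152.41 204.77] [ 5.25 -0.7  -5.8 ] 25.96
```

View pics/s6z.png

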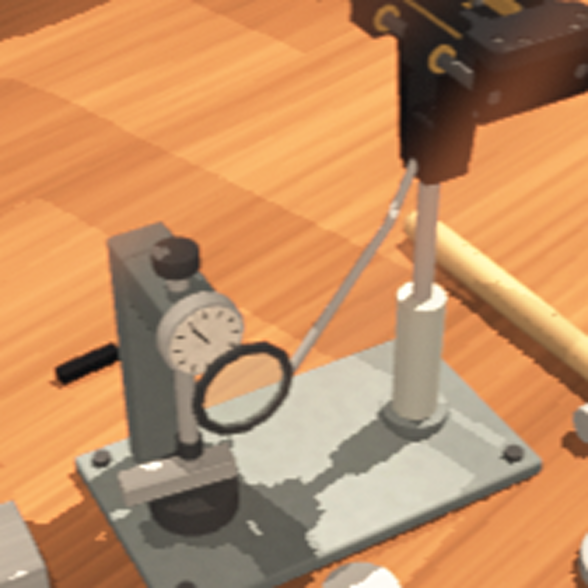

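View pics/w6.png

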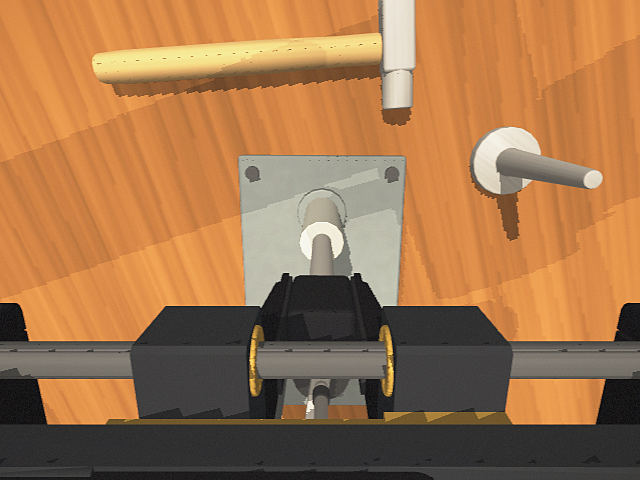

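The mast is extended: the rod shows between the sleeve top at zoom (420,292) and the head at (440,175). Force is -5.8 N and the rise is 88.8 mm, so I creep upward in small steps to be sure it is firmly on the end stop.

```bash
python3 - <<'E'
from bench import *; from h import *
x,y=W(P,[1,81,0])[0][:2]
def st(m):
    F=[];Z=[]
    for _ in range(6): dwell(.04); s=read_state(); F.append(s["ft_force"]);Z.append(s["tcp_pos"])
    f=np.mean(F,0);print(m,round(s["clock"],2),np.mean(Z,0).round(2),f.round(2),round(s["width"]*95,2));return f
z=read_state()["tcp_pos"][2]
for i in range(8):
    z+=0.5
    movel([x,y,z],vel=10); f=st(round(z,1))
    if f[2]<-13: break
c=camera("scene"); cv2.imwrite("pics/s7z.png",cv2.resize(c["pixels"][130:340,220:430],None,fx=2.8,fy=2.8,interpolation=cv2.INTER_CUBIC));np.savez("pics/s7.npz",**c)
E
```

```text
205.3 20.9 [602.33 152.39 205.22] [-2.09  1.88 -5.82] 26.05
205.8 21.4 [602.33 152.38 205.73] [-3.98  1.74 -5.96] 26.05
206.3 21.9 [602.34 152.38 206.11] [-4.03  2.56 -7.85] 26.19
206.8 22.4 [602.32 152.36 206.26] [ -2.51   3.27 -15.92] 25.99
```

```bash
python3 - <<'E'
from bench import *; from h import *
x,y=W(P,[1,81,0])[0][:2]
movel([x,y,206.6],vel=10)
for i in range(4):
    dwell(.5);s=read_state();print(round(s["clock"],2),s["tcp_pos"].round(2),s["ft_force"].round(2),round(s["width"]*95,2))
for n in("top","scene"):
    c=camera(n); cv2.imwrite(f"pics/{n}8.png",c["pixels"])
a=c["pixels"];cv2.imwrite("pics/s8z.png",cv2.resize(a[130:340,220:430],None,fx=2.8,fy=2.8,interpolation=cv2.INTER_CUBIC))
E
```

```text
23.2 [602.34 152.35 206.38] [ -3.12   3.91 -22.77] 26.01
23.7 [602.31 152.37 206.34] [ -2.79   3.67 -22.97] 25.43
24.2 [602.34 152.36 206.36] [ -3.33   4.01 -22.28] 25.83
24.7 [602.36 152.36 206.36] [ -3.02   3.05 -22.84] 26.27
```

View pics/s8z.png

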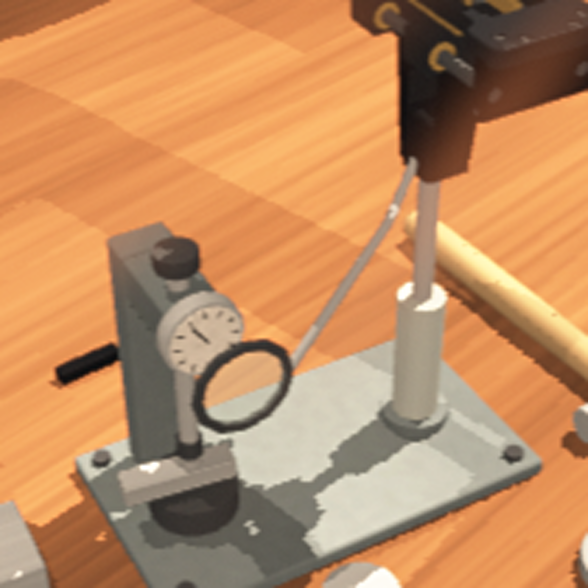

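View pics/top8.png

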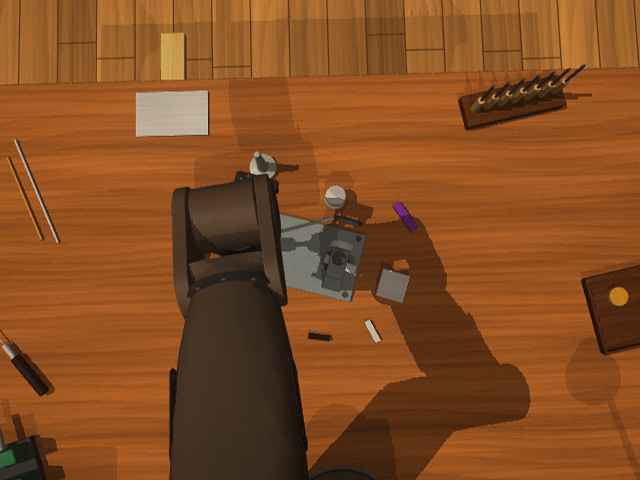

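```bash
python3 - <<'E'
from bench import *; from h import *
x,y=W(P,[1,81,0])[0][:2]
movel([x,y,206.35],vel=5)
for i in range(3):
    dwell(.4);s=read_state();print(round(s["clock"],2),s["tcp_pos"].round(2),s["ft_force"].round(2),round(s["width"]*95,2))
if -25<s["ft_force"][2]<-9: print(sign_off())
E
```

```text
25.45 [602.33 152.37 206.36] [ -4.2    3.23 -20.03] 26.03
25.85 [602.34 152.34 206.34] [ -4.08   4.01 -20.26] 25.72
26.25 [602.33 152.35 206.32] [ -4.19   2.88 -20.59] 25.9
the job is handed in; nothing more can be done
None
```

The job was done in the order asked and handed in at about 26 s. The hand-in returned no verdict.

- **Gauge:** I pushed the knob down to 204.2 mm above the bench. With the 14 mm bar on the anvil, that is a foot reading of about 5.8 of 12 mm. I then took the hand off the knob. The scene image agreed, with the knob within about 1 px of its predicted position. The bar is still on the anvil.
- **Mast:** I pinched the head at 30 N. The jaws settled at about 26 mm, so the button is flush. I pulled straight up past the first stop, and at about 90 mm of travel the pull rose sharply from 6 N, which is the end stop. It was handed in still pinched and held there, steady at about 20 N with no slip.

**Checks that disagreed or were weak:**
- The first look showed the quill already about 11–12 mm down at the start, not fully up. I allowed for this.
- The force sensor was too noisy to show when the foot first met the bar, so the foot reading rests on knob height and geometry rather than on force.
- The first pull tripped its force limit at 88.8 mm with little load, short of the stop, so I crept the last 1.5 mm.
- The final pull settled at about 20 N, higher than the 10–12 N I was aiming for.

The last top and scene views showed the jar, block, mandrel, small bars and the visible part of the hammer where they started. The arm hid most of the hammer in the top view.

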